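# Lock the draw bar with the linch pin

## Task

Take the linch pin out of the rack block and push it down through the cross hole near the free end of the draw bar until its collar sits fully home on the bar, with its open ring on the side of the bar's free end, and let go of it. Then flip the sprung ring down over the bar's end until it snaps past the tip of the pin, and leave it so. The bar's endwise position is only roughly known, so feel for the hole gently, never forcing the pin, and leave the other things on the table where they are.

Things in the scene. Friction and masses are not known exactly. Their poses are not given: they have to be found in the camera images.
- guide: Grey bracket bolted down, base plate 96 x 84 mm, 114 mm high. It holds a level square steel draw bar, 24 mm wide (y), 22 mm high, whose free end sticks out in front. Origin on the table under the mean place of the bar's cross hole; x points from the free end into the bracket (base from x = 20 to 116 mm, upright block 48 to 88 mm), y across the bar, z up. The bar is clamped where it stands.
- bore (a point): MEAN place of the cross hole's mouth, on the bar's top face (z 84 mm; underside 62 mm); axes as the guide. The upright hole, 13 mm wide, sharp-edged, goes right through, 18 mm behind the free end. The bar is clamped at some endwise place: the true hole stands anywhere within 15 mm of this point along x (exact in y), which is NOT measured: feel for it or see it.
- rack: Aluminium block 56 x 84 x 44 mm, fixed on the table; the pin stands in its middle hole (13.5 mm). Origin at the centre of its underside.
- pin_head (a point): Head of the linch pin: steel block 20 (x) by 16 (y) by 36 mm high (z), gripped across y. The point lies on the pin's axis, 34 mm above the collar's underside; the head spans 10 to 46 mm above it. Keep fingertips 13 mm or more above that underside, clear of the ring. z up along the pin; -x is the side to which the open ring points. The pin weighs about 150 g.
- pin_seat (a point): Centre of the underside of the pin's collar (20 mm across), on the pin's axis; axes as pin_head. It rests on the bar's top face when the pin is home. Below it the pin is 11 mm thick.
- linch_pin: The whole pin; origin and axes as pin_seat.
- pin_tip (a point): The lowest point of the pin's ball-shaped tip (radius 5.5 mm), 37 mm below pin_seat.
- ring_pivot (a point): Middle of the ring's pivot line (along y), 8 mm above pin_seat. The round ring of 5 mm spring wire is 49 mm wide (wire centre, y) at its middle, 21 mm from the pivot line; its outer rim is 48 mm from it. Closed, the ring encircles the bar and stands clear of its sides, so fingers that straddle the bar about 38 mm apart can push the ring's widest part from the free end's side.
- ring (a joint): Angle of the ring (rad). 0 = square to the pin, level, pointing to the pin's -x; positive turns it down towards the tip. In line with the pin (1.57) it stretches 2.5 mm over the tip; past it it snaps back and is held beyond the tip, from about 1.7 (stop at 1.85). It stays by friction where left. Turning it is light; the snap takes about 10 N at the ring's middle.
- level: Bystander: round bubble level, 48 mm across, 15 mm high. Origin at the centre of its underside.
- feeler: Bystander: closed steel feeler gauge, 95 x 16 x 12 mm. Origin at the centre of its underside.
- hex_key_1: Bystander: black hex key, 93 x 29 x 5 mm. Origin at the centre of its underside.
- specimen: Bystander: cream cylindrical specimen mount, 30 mm across, 22 mm high. Origin at the centre of its underside.
- steel_block: Bystander: round steel test block, 64 mm across, 13 mm high. Origin at the centre of its underside.

How it is judged:
By the outcome, as a careful person would: the job done as asked, in the order asked, and still so for the second after the job is handed in, with the robot touching nothing.
It also fails if it takes over 58 s, if anything falls off the work surface, if the arm or the gripper's body presses on something with over 40 N, if the wrist force passes 120 N, or if a joint passes its speed limit or range.

## Robot

A 7-joint arm with a two-finger parallel gripper is mounted at the origin on a cart in front of the work surface, level with it; the furniture and walls round the work are solid. World frame = base frame: x ahead of the robot, y to its left, z up, the work surface at z = 0. Lengths are in mm, angles in rad, forces in N, time in s.
With the tool pointing down it reaches from about 400 to 875 mm from the base axis. Payload 4.4 kg.
Tool frame: the origin (TCP) lies between the finger pads; the fingertips stand ctrl.tcp_to_tips ahead of it and the grasp point (between the pads) lies 8 mm behind it (ctrl.tcp_to_tips is the distance from the TCP to the fingertips, in mm); z points along the fingers, y is the direction in which the jaws open and shut (so a half turn about z gives the same grasp; the last joint's range is limited). The gripper opens to 85 mm and grips with 20 to 120 N. Pads are 22 mm wide; open, the fingers measure 114 mm over their backs; the gripper's body (76 mm by 85 mm) begins 54 mm behind the grasp point. The pads swing forward as they close: fully open they stand 13 mm farther back than shut.
Start: joints at [1.109, 0.628, 0.038, 1.517, -0.027, 0.996, -0.02], TCP at [250.633, -599.751, 242.313] pointing down, gripper open.
Joint ranges: [-3.06, 3.06], [-0.37, 2.12], [-1.25, 1.32], [0.18, 2.47], [-1.1, 4.24], [0.23, 1.98], [-2.94, 2.94]. Speed limits (rad/s): [2.57, 2.57, 3.14, 3.14, 3.14, 3.14, 3.14].

## Interface

Orientations are given as [roll, pitch, yaw] about the fixed x, y, z axes, in that order (R = Rz(yaw) Ry(pitch) Rx(roll)).
In Python, from cell import ctrl gives the robot as it stands.
- The arm moves only by the tool send_rows, never from a script. Its argument "rows" is a list of rows, each an object of numbers: "x", "y", "z": the shift along the world's x, y, z in cm; "roll": the turn about the world's z in degrees; "claw": the closure, from 0 (fully open) to 1 (shut). A call has 1 to 5 rows; each row is the pose to reach, as a shift and turn from the pose commanded when the call began; what a row does not reach only later rows make up. A row lasts 1/12 s, in which the tool goes at most 41.7 mm and 7.16 degrees, less where a joint would pass 70% of its speed; a pose out of reach is approached as far as the arm can. A call with a gripper value outside its range is refused whole. The fingers move at their own pace and stop on an object; the grip force is fixed at half the most. Time passes only in rows, so rows that repeat a pose let the fingers close. It gives the time, the measured TCP pose, the force and the opening at its end, in the units of the state.
- ctrl.read_state(): the state, without advancing time (a new reading comes with each control period).
- ctrl.get_image(name): name is "side" or "top"; returns (picture, depth): 384x512x3 uint8, blue, green, red; 384x512 float32, mm along the optical axis (not along the pixel's ray), 0 where there is no reading.
- ctrl.get_calibration(name): a dict with "intrinsics" (3x3 intrinsics, pixels), "dist_coeffs" ([k1, k2, p1, p2, k3] as OpenCV has them; the pictures are not rectified), "T" (4x4, takes a point from camera to world coordinates). Camera axes: x right, y down, z forward; pixel columns grow to the right and rows downward; lengths in mm; the calibration is good to about 2 mm. A picture is of the moment at which its call begins. get_calibration takes no time and is no camera call.
- ctrl.finish_job(): hands the job in, once; it reports no verdict.
Trained networks look in the newest picture that a camera, given by its name, has taken for a name from the list of things; names that differ only in an ending like _2 or _b are one class to them, and where a whole thing is asked for, a point or a joint stands for the part that bears it (a point fixed in the world has none). Each returns a list of dicts, best first, with "confidence" (0 to 1); they miss things now and then, are a little off and sometimes report something else, mostly with a low value. They report only what shows in the picture. A call takes as long as a camera call.
- ctrl.recognise(camera, query): "uv" ([column, row] in pixels, amid what is visible of it).
- ctrl.regions_of(camera, query): "region" (384x512 bool, what is visible of it) and "uv" ([column, row] in pixels, amid what is visible of it).
- ctrl.place_of(camera, query): "uv" ([column, row] in pixels: a listed point, or the origin of a listed thing).
The state is a dict: "clock": time; "qpos": joint angles; "qd": joint speeds; "tau": joint torques, N m; "eef_pos": TCP position; "tool_rot": TCP orientation; "force": force on the tool from outside, world axes, zero at the start; "torque": the same for the moment, N m; "width": finger opening in mm.
Only numpy, scipy, OpenCV 4.12 (cv2) and the standard library are available. Lean on these libraries where they do the work, as an engineer would, in place of code of your own. Each camera call takes 0.05 s, during which the arm holds its last target. There are 200 camera calls.

## Working session

There is one attempt and no reset: what is moved stays moved. The work goes in short steps, Python scripts to look and compute and a tool call to move; the robot and the scene stay as the last step left them, time stands still between calls to the robot, and variables do not carry over. Pictures are saved under pics/ and viewed, on a budget of 10 in all, crops included, one or two more only if the job needs it, and the job is handed in when it is done.

Besides the shell and the picture viewer there is one more tool, called after "Request:" as name([rows], argument=value, ...), one row to a line, values as JSON. send_rows: Moves the arm, as the interface text tells. Its arguments: {"type":"object","properties":{"rows":{"type":"array"}},"required":["rows"]}

```bash
ls; mkdir -p pics
cat > h.py <<'E'
import numpy as np, cv2
from cell import ctrl
def ray(cam,uv):
    c=ctrl.get_calibration(cam);K=np.array(c["intrinsics"]);d=np.array(c["dist_coeffs"]);T=np.array(c["T"])
    p=cv2.undistortPoints(np.array([[uv]],float),K,d)[0,0]
    return T,np.array([p[0],p[1],1.])
def atz(cam,uv,z):
    T,r=ray(cam,uv);d=T[:3,:3]@r;o=T[:3,3];return o+d*(z-o[2])/d[2]
def atdepth(cam,uv,D):
    T,r=ray(cam,uv);return T[:3,:3]@(r*D)+T[:3,3]
def proj(cam,P):
    c=ctrl.get_calibration(cam);T=np.linalg.inv(np.array(c["T"]))
    rv=cv2.Rodrigues(T[:3,:3])[0]
    return cv2.projectPoints(np.atleast_2d(np.array(P,float)),rv,T[:3,3],np.array(c["intrinsics"]),np.array(c["dist_coeffs"]))[0][:,0]
E
python3 - <<'E'
from h import *
np.set_printoptions(precision=1,suppress=True)
s=ctrl.read_state();print(s,ctrl.tcp_to_tips)
for cam in ("side","top"):
    im,d=ctrl.get_image(cam);cv2.imwrite(f"pics/{cam}0.png",im);np.save(f"{cam}0.npy",d)
    print(cam,np.array(ctrl.get_calibration(cam)["T"]))
    for q in ["guide","bore","rack","pin_head","pin_seat","pin_tip","ring_pivot"]:
        for r in ctrl.place_of(cam,q)[:1]:
            u,v=r["uv"];D=d[int(v),int(u)];print(q,np.array(r["uv"]),r["confidence"],D,atdepth(cam,r["uv"],D))
E
```

```text
pics
{'clock': 0.0, 'qpos': array([ 1.1,  0.6,  0. ,  1.5, -0. ,  1. , -0. ]), 'qd': array([ 0., -0.,  0., -0., -0.,  0., -0.]), 'tau': array([  0. , -56.3,   1.2, -19.3,   0. ,   0. ,  -0. ]), 'eef_pos': array([ 250.4, -599.2,  241.4]), 'tool_rot': array([-3.1,  0. ,  0.4]), 'force': array([-0.4,  0.4, -0.2]), 'torque': array([-0., -0., -0.]), 'width': 85.21526255690016} 11.0
side [[ -0.8  -0.3   0.5  60.9]
 [ -0.5   0.4  -0.7 721.3]
 [  0.   -0.8  -0.5 585.1]
 [  0.    0.    0.    1. ]]
guide [301.7 187.7] 0.89 1109.1409 [ 460.  -140.2   -3.5]
bore [303.9 164.2] 0.65 1043.0265 [ 449.5 -118.6   82.6]
rack [244.3 241.5] 0.91 852.5744 [434.6 174.8  36.2]
pin_head [243.4 213.1] 0.81 860.46564 [457.6 144.2  81.9]
pin_seat [245.  224.6] 0.68 873.0176 [453.1 144.8  53.7]
pin_tip [245.1 238.3] 0.6 851.7097 [434.8 171.5  42.4]
ring_pivot [242.7 223.5] 0.86 875.82324 [459.2 144.7  54. ]
top [[   0.    -1.     0.1  403.9]
 [  -1.    -0.    -0.    32.9]
 [   0.    -0.1   -1.  1207.3]
 [   0.     0.     0.     1. ]]
guide [320.1 212.5] 0.85 1120.6965 [ 447.5 -108.7   86.5]
bore [322.5 213.1] 0.94 1119.7178 [ 446.1 -114.3   87.4]
rack [220.2 208.5] 0.9 1120.3356 [453.9 128.1  87.2]
pin_head [219.3 208.1] 0.48 1114.1815 [454.6 129.7  93.4]
pin_seat [217.  208.2] 0.54 1118.3689 [454.5 135.5  89.2]
ring_pivot [216.3 207.6] 0.69 1114.8958 [455.7 136.9  92.8]
```

Run:
```python
import cv2
a=cv2.imread("pics/top0.png")[130:290,150:410];b=cv2.imread("pics/side0.png")[110:300,190:380]
cv2.imwrite("pics/top0c.png",cv2.resize(a,None,fx=3,fy=3,interpolation=cv2.INTER_CUBIC))
cv2.imwrite("pics/side0c.png",cv2.resize(b,None,fx=3,fy=3,interpolation=cv2.INTER_CUBIC))
```

```text
(no output)
```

View pics/top0c.png

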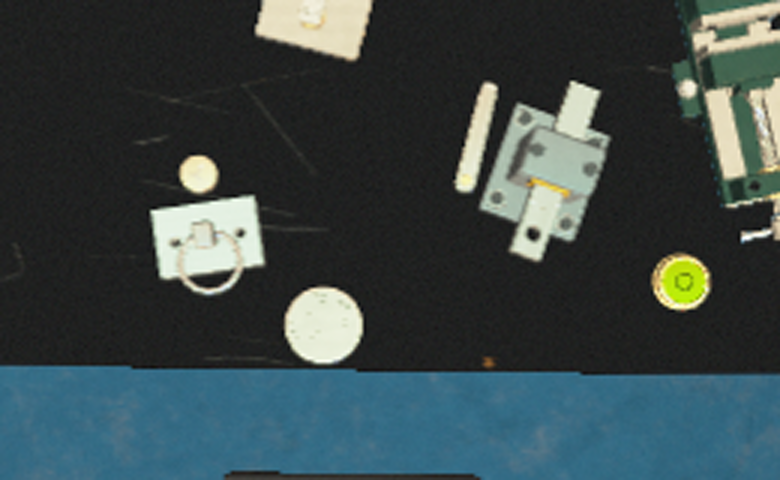

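View pics/side0c.png

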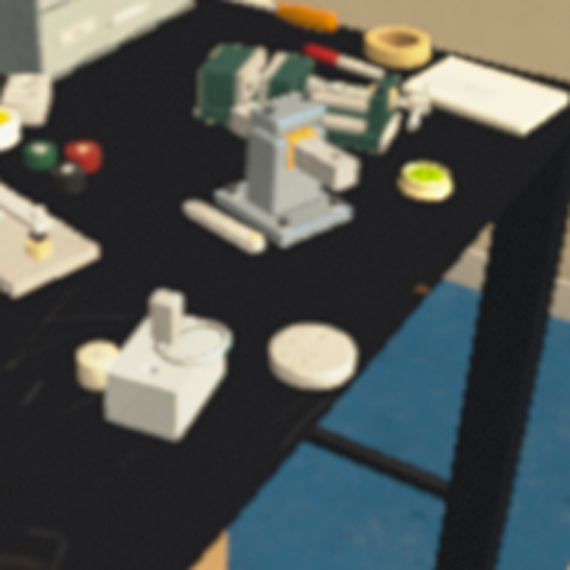

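The top view shows the hole in the bar at about (328,208), with the bar's free end towards the robot. The pin head is at (218,208) in the rack, with its ring pointing towards the robot. Next I measure them from depth and edges.

```bash
cat > m.py <<'E'
from h import *
np.set_printoptions(precision=1,suppress=True)
im=cv2.imread("pics/top0.png");d=np.load("top0.npy")
c=ctrl.get_calibration("top");K=np.array(c["intrinsics"]);T=np.array(c["T"]);print(K[0,0],np.array(c["dist_coeffs"]))
H,W=d.shape
uv=np.stack(np.meshgrid(np.arange(W),np.arange(H)),-1).reshape(-1,1,2).astype(float)
n=cv2.undistortPoints(uv,K,np.array(c["dist_coeffs"]))[:,0]
P=(np.c_[n,np.ones(len(n))]*d.reshape(-1,1))@T[:3,:3].T+T[:3,3];P=P.reshape(H,W,3)
def blob(name,x0,x1,y0,y1,z0,z1):
    m=(P[...,0]>x0)&(P[...,0]<x1)&(P[...,1]>y0)&(P[...,1]<y1)&(P[...,2]>z0)&(P[...,2]<z1)
    q=P[m];r=cv2.minAreaRect(q[:,:2].astype(np.float32));print(name,len(q),"z",np.median(q[:,2]),"rect",np.round(r[0],1),np.round(r[1],1),round(r[2],1));return m
blob("rack top",380,520,80,220,36,48)
blob("head",430,480,100,160,80,100)
b=blob("bar",370,470,-160,-70,78,90)
blob("barrear",500,600,-220,-70,70,90)
blob("block",420,600,-220,-70,104,130)
blob("guidebase",380,600,-220,-50,4,20)
g=cv2.cvtColor(im,cv2.COLOR_BGR2GRAY);print(g[200:220,318:338])
print((P[200:220,318:338,2]).round().astype(int))
print(g[200:216,208:232])
E
python3 m.py
```

```text
473.2313638810565 [-0.  0.  0.  0.  0.]
rack top 610 z 43.91341152420898 rect [456.1 134.5] [56.1 84.1] 9.2
head 58 z 89.6644205255136 rect [455.9 134.3] [18.8 15.4] 14.0
bar 99 z 84.45796885124264 rect [ 457.5 -123.7] [24.  30.9] 69.4
barrear 208 z 83.84485596591378 rect [ 540.8 -144.8] [35.3 91.9] 49.6
block 425 z 108.78138638188443 rect [ 516.6 -144.8] [60.4 40.6] 70.0
guidebase 860 z 10.220768604955083 rect [ 490.  -134.6] [218.1 164.9] 0.4
[[183 183 183 181 182 170 139 184 221 224 224 224 221 219 219 221 223 210
  188 183]
 [191 183 184 182 183 150 156 206 222 223 223 223 221 220 219 221 223 205
  182 189]
 [120 162 182 184 170 140 182 219 224 224 223 222 221 220 221 222 220 196
  192 184]
 [ 47  72 101 149 151 128 185 221 224 225 224 222 220 219 221 223 209 208
  176 120]
 [ 30  34  41  58  75 148 206 222 226 224 224 222 221 219 222 222 205 199
  158  97]
 [ 32  29  28  38  93 181 219 207 179 173 182 209 220 221 223 218 197 200
  157  96]
 [ 31  31  30  56 145 205 221 170  68  70 109 158 204 223 222 209 187 182
  184 155]
 [ 31  32  29  66 152 209 206 136  32  34  58  85 184 22
[... 4067 characters left out ...]
08 221 227 199 178 194 216 224 224 224 222 185 138 187 219 223 222
  211 196 206 202 200 223]
 [132 102 205 222 208 229 225 219 224 225 225 223 194 150 178 221 232 227
  218 205 173 207 232 233]
 [ 83 104 160 202 224 232 228 221 227 227 226 227 210 174 210 232 233 234
  226 215 195 215 235 236]
 [172 197 211 225 221 221 224 211 213 205 202 213 216 224 233 235 235 235
  235 228 213 197 221 236]
 [231 212 202 223 229 232 233 232 233 233 233 233 233 234 235 235 235 235
  235 214 189 205 223 235]
 [233 219 203 212 222 235 235 235 235 235 235 235 234 234 235 235 234 235
  235 233 219 202 225 235]
 [227 213 215 226 234 234 235 235 235 235 234 235 234 235 235 235 235 235
  235 236 224 207 214 228]]
```

```bash
cat > m2.py <<'E'
import io,contextlib
with contextlib.redirect_stdout(io.StringIO()):
    exec(open("m.py").read())
s=ctrl.read_state();print(np.round(s["tool_rot"],3),s["eef_pos"])
# ring points
m=(P[...,0]>395)&(P[...,0]<480)&(P[...,1]>90)&(P[...,1]<180)&(P[...,2]>47)&(P[...,2]<62)
q=P[m];print(len(q),np.median(q[:,2]));q=q[q[:,0]<452]
x,y=q[:,0],q[:,1];A=np.c_[x,y,np.ones(len(x))];s_=np.linalg.lstsq(A,x*x+y*y,rcond=None)[0]
print("ring centre",s_[:2]/2,"r",np.sqrt(s_[2]+(s_[0]**2+s_[1]**2)/4))
# pin head top centroid with z
m=(P[...,0]>430)&(P[...,0]<480)&(P[...,1]>100)&(P[...,1]<160)&(P[...,2]>80);v,u=np.where(m)
print("head px",u.mean(),v.mean(),atz("top",(u.mean(),v.mean()),90))
# hole by dark weight
S=g[203:212,323:332].astype(float);w=np.clip(222-S,0,None);w[w<12]=0
V,U=np.mgrid[203:212,323:332]
w[(U<324)|(V>210)]=0;
c0=((U*w).sum()/w.sum(),(V*w).sum()/w.sum());print("hole px",c0,w.sum()/190,"px area; exp",np.pi/4*(13*473/1123)**2,atz("top",c0,84))
w2=(S<120)*1.;c1=((U*w2).sum()/w2.sum(),(V*w2).sum()/w2.sum());print("darkcore",c1,atz("top",c1,84))
r=ctrl.place_of("top","bore")[0]["uv"];print("bore",atz("top",r,84))
# bar
for lo,hi in ((405,480),(545,600)):
    b=(P[...,0]>lo)&(P[...,0]<hi)&(P[...,1]<-70)&(P[...,1]>-220)&(P[...,2]>76)&(P[...,2]<92)
    n_,l,st,ce=cv2.connectedComponentsWithStats(b.astype(np.uint8))
    k=1+st[1:,4].argmax();q=P[l==k];r=cv2.minAreaRect(q[:,:2].astype(np.float32));print("bar",len(q),r,q[:,:2].mean(0),atz("top",ce[k],84))
E
python3 m2.py
```

```text
[ 3.1 -0.   0.4] [ 250.6 -599.8  242.4]
156 54.97203659866068
ring centre [436.1 131.3] r 24.483839927693925
head px 217.58620689655172 207.70689655172413 [455.6 134.1  90. ]
hole px (np.float64(327.1780863265922), np.float64(207.5285239963779)) 17.436842105263157 px area; exp 23.547204467654275 [ 459.7 -125.8   84. ]
darkcore (np.float64(327.2857142857143), np.float64(207.5)) [ 459.7 -126.1   84. ]
bore [ 446.3 -114.7   84. ]
bar 155 ((462.2823791503906, -125.51930236816406), (24.15984535217285, 41.081172943115234), 69.72551727294922) [ 461.5 -125.5] [ 461.5 -125.5   84. ]
bar 153 ((560.2428588867188, -160.2070770263672), (23.882356643676758, 40.6016731262207), 70.61673736572266) [ 562.2 -160.1] [ 562.1 -160.1   84. ]
```

Request:
send_rows([
  {"x":1.5,"y":3.9},
  {"x":3,"y":7.8},
  {"x":4.5,"y":11.7},
  {"x":6,"y":15.6},
  {"x":7.4,"y":19.4},
])

```text
$.rows[0]: bad value
```

Request:
send_rows([
  {"x":1.5,"y":3.9},
  {"x":3,"y":7.8},
  {"x":4.5,"y":11.7},
  {"x":6,"y":15.6},
  {"x":7.4,"y":19.4},
])

```text
$.rows[0]: bad value
```

Request:
send_rows([
  {"x":1.5,"y":3.9,"z":0,"roll":0,"claw":0},
  {"x":3,"y":7.8,"z":0,"roll":0,"claw":0},
  {"x":4.5,"y":11.7,"z":0,"roll":0,"claw":0},
  {"x":6,"y":15.6,"z":0,"roll":0,"claw":0},
  {"x":7.4,"y":19.4,"z":0,"roll":0,"claw":0},
])

```text
clock: 1.27
eef_pos: [325.2, -403.9, 242.5]
tool_rot: [3.141, -0.0, 0.396]
force: [0.2, -0.2, 0.6]
width: 85.4
```

Request:
send_rows([
  {"x":7.5,"y":20,"z":0,"roll":-13.7,"claw":0},
  {"x":7.5,"y":20,"z":0,"roll":-13.7,"claw":0},
  {"x":7.5,"y":20,"z":0,"roll":-13.7,"claw":0},
  {"x":7.5,"y":20,"z":0,"roll":-13.7,"claw":0},
  {"x":7.5,"y":20,"z":0,"roll":-13.7,"claw":0},
])

```text
clock: 1.68
eef_pos: [398.3, -208.8, 242.7]
tool_rot: [3.141, -0.001, 0.156]
force: [0.8, -0.0, -0.0]
width: 85.6
```

Request:
send_rows([
  {"x":5.6,"y":33.8,"z":0,"roll":0,"claw":0},
  {"x":5.6,"y":33.8,"z":0,"roll":0,"claw":0},
  {"x":5.6,"y":33.8,"z":0,"roll":0,"claw":0},
  {"x":5.6,"y":33.8,"z":0,"roll":0,"claw":0},
  {"x":5.6,"y":33.8,"z":0,"roll":0,"claw":0},
])

```text
clock: 2.1
eef_pos: [432.0, -3.2, 242.7]
tool_rot: [3.141, -0.001, 0.157]
force: [0.5, -0.5, 0.2]
width: 85.4
```

Request:
send_rows([
  {"x":2.3,"y":13.7,"z":0,"roll":0,"claw":0},
  {"x":2.3,"y":13.7,"z":0,"roll":0,"claw":0},
  {"x":2.3,"y":13.7,"z":0,"roll":0,"claw":0},
  {"x":2.3,"y":13.7,"z":0,"roll":0,"claw":0},
  {"x":2.3,"y":13.7,"z":-4,"roll":0,"claw":0},
])

```text
clock: 2.52
eef_pos: [460.6, 139.3, 207.2]
tool_rot: [-3.136, -0.016, 0.164]
force: [1.7, 0.4, 0.1]
width: 85.2
```

Request:
send_rows([
  {"x":0,"y":0,"z":-4,"roll":0,"claw":0},
  {"x":0,"y":0,"z":-8,"roll":0,"claw":0},
  {"x":0,"y":0,"z":-8,"roll":0,"claw":0},
])

```text
clock: 2.77
eef_pos: [450.1, 130.6, 115.8]
tool_rot: [3.139, 0.014, 0.157]
force: [-0.9, -0.6, -0.7]
width: 85.2
```

Request:
send_rows([
  {"x":0,"y":0,"z":0,"roll":0,"claw":0},
  {"x":0,"y":0,"z":0,"roll":0,"claw":0},
  {"x":0,"y":0,"z":0,"roll":0,"claw":0},
  {"x":0,"y":0,"z":0,"roll":0,"claw":0},
  {"x":0,"y":0,"z":0,"roll":0,"claw":0},
])

```text
clock: 3.18
eef_pos: [456.2, 132.2, 124.5]
tool_rot: [-3.141, -0.004, 0.156]
force: [-0.3, -0.6, -0.4]
width: 85.3
```

Request:
send_rows([
  {"x":0,"y":0,"z":-2,"roll":0,"claw":0},
  {"x":0,"y":0,"z":-4,"roll":0,"claw":0},
  {"x":0,"y":0,"z":-4,"roll":0,"claw":0},
  {"x":0,"y":0,"z":-4,"roll":0,"claw":0},
  {"x":0,"y":0,"z":-4,"roll":0,"claw":0},
])

```text
clock: 3.6
eef_pos: [455.4, 132.0, 83.4]
tool_rot: [-3.141, -0.002, 0.157]
force: [-0.1, 0.2, -0.0]
width: 85.4
```

Request:
send_rows([
  {"x":0.05,"y":0.2,"z":-0.6,"roll":0,"claw":0},
  {"x":0.05,"y":0.2,"z":-1.2,"roll":0,"claw":0},
  {"x":0.05,"y":0.2,"z":-1.2,"roll":0,"claw":0},
  {"x":0.05,"y":0.2,"z":-1.2,"roll":0,"claw":0},
  {"x":0.05,"y":0.2,"z":-1.2,"roll":0,"claw":0},
])

```text
clock: 4.02
eef_pos: [455.3, 133.8, 70.3]
tool_rot: [3.142, 0.0, 0.157]
force: [0.2, 0.7, -0.3]
width: 85.1
```

Run:
```python
from h import *
a=ctrl.get_image("side")[0][110:300,160:350]
cv2.imwrite("pics/side1.png",cv2.resize(a,None,fx=3,fy=3,interpolation=cv2.INTER_CUBIC))
s=ctrl.read_state();print(s["eef_pos"],s["force"])
```

```text
[455.4055599  133.85177772  70.4024718 ] [ 0.37795582 -0.68256876 -0.16749545]
```

View pics/side1.png

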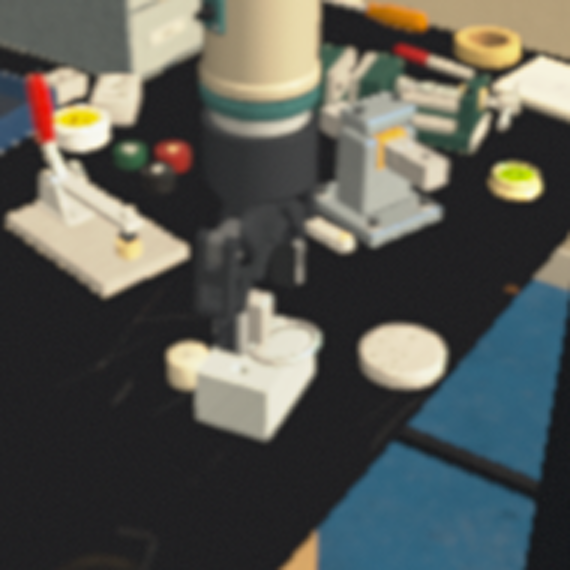

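The open jaws straddle the head: fingers at about (225,320) and (300,260), head at (262,310). I close the gripper.

Request:
send_rows([
  {"x":0.05,"y":0.05,"z":0,"roll":0,"claw":1},
  {"x":0.05,"y":0.05,"z":0,"roll":0,"claw":1},
  {"x":0.05,"y":0.05,"z":0,"roll":0,"claw":1},
  {"x":0.05,"y":0.05,"z":0,"roll":0,"claw":1},
  {"x":0.05,"y":0.05,"z":0,"roll":0,"claw":1},
])

```text
clock: 4.48
eef_pos: [455.8, 134.3, 70.3]
tool_rot: [3.142, -0.0, 0.157]
force: [-0.1, 0.5, 0.1]
width: 25.8
```

Request:
send_rows([
  {"x":0,"y":0,"z":0,"roll":0,"claw":1},
  {"x":0,"y":0,"z":0,"roll":0,"claw":1},
  {"x":0,"y":0,"z":0,"roll":0,"claw":1},
  {"x":0,"y":0,"z":0,"roll":0,"claw":1},
  {"x":0,"y":0,"z":0,"roll":0,"claw":1},
])

```text
clock: 4.9
eef_pos: [455.9, 134.3, 70.4]
tool_rot: [3.142, -0.0, 0.157]
force: [-0.2, -0.6, 2.5]
width: 15.0
```

Request:
send_rows([
  {"x":0,"y":0,"z":0.7,"roll":0,"claw":1},
  {"x":0,"y":0,"z":1.5,"roll":0,"claw":1},
  {"x":0,"y":0,"z":2.5,"roll":0,"claw":1},
  {"x":0,"y":0,"z":3.5,"roll":0,"claw":1},
  {"x":0,"y":0,"z":5,"roll":0,"claw":1},
])

```text
clock: 5.32
eef_pos: [455.4, 134.2, 121.1]
tool_rot: [3.141, 0.001, 0.157]
force: [0.3, 1.1, -0.9]
width: 15.0
```

Request:
send_rows([
  {"x":0,"y":0,"z":1.5,"roll":0,"claw":1},
  {"x":0,"y":0,"z":3,"roll":0,"claw":1},
  {"x":0,"y":0,"z":5,"roll":0,"claw":1},
  {"x":0,"y":-1,"z":6,"roll":0,"claw":1},
  {"x":0,"y":-3,"z":6,"roll":-4,"claw":1},
])

```text
clock: 5.73
eef_pos: [457.5, 106.4, 183.2]
tool_rot: [-3.139, -0.006, 0.091]
force: [-0.1, -0.4, -1.5]
width: 14.7
```

Request:
send_rows([
  {"x":0,"y":-2.5,"z":0,"roll":-5,"claw":1},
  {"x":0,"y":-5,"z":0,"roll":-10,"claw":1},
  {"x":0,"y":-7.5,"z":0,"roll":-15,"claw":1},
  {"x":0,"y":-10.5,"z":0,"roll":-20,"claw":1},
  {"x":0,"y":-13.5,"z":0,"roll":-25,"claw":1},
])

```text
clock: 6.15
eef_pos: [455.3, -32.4, 180.9]
tool_rot: [-3.141, -0.0, -0.353]
force: [0.9, -0.4, -2.2]
width: 15.1
```

Request:
send_rows([
  {"x":0.1,"y":-3,"z":0,"roll":0,"claw":1},
  {"x":0.2,"y":-6,"z":0,"roll":0,"claw":1},
  {"x":0.3,"y":-8,"z":0,"roll":0,"claw":1},
  {"x":0.4,"y":-9,"z":0,"roll":0,"claw":1},
  {"x":0.4,"y":-9.5,"z":0,"roll":0,"claw":1},
])

```text
clock: 6.57
eef_pos: [459.5, -127.8, 180.7]
tool_rot: [3.141, -0.001, -0.353]
force: [0.6, 0.2, -2.0]
width: 15.2
```

Request:
send_rows([
  {"x":0,"y":0,"z":0,"roll":0,"claw":1},
  {"x":0,"y":0,"z":0,"roll":0,"claw":1},
  {"x":0,"y":0,"z":0,"roll":0,"claw":1},
  {"x":0,"y":0,"z":0,"roll":0,"claw":1},
  {"x":0,"y":0,"z":0,"roll":0,"claw":1},
])

```text
clock: 6.98
eef_pos: [459.9, -124.5, 180.3]
tool_rot: [-3.141, 0.0, -0.347]
force: [0.7, -0.7, -1.4]
width: 15.2
```

Request:
send_rows([
  {"x":0,"y":0,"z":-0.8,"roll":0,"claw":1},
  {"x":0,"y":0,"z":-1.6,"roll":0,"claw":1},
  {"x":0,"y":0,"z":-2.3,"roll":0,"claw":1},
  {"x":0,"y":0,"z":-2.5,"roll":0,"claw":1},
  {"x":0,"y":0,"z":-2.5,"roll":0,"claw":1},
])

```text
clock: 7.4
eef_pos: [459.1, -125.5, 154.2]
tool_rot: [3.141, 0.002, -0.35]
force: [0.8, -0.5, -2.0]
width: 15.3
```

Run:
```python
from h import *
np.set_printoptions(precision=1,suppress=True)
im,d=ctrl.get_image("side")
np.save("side2.npy",d);cv2.imwrite("pics/side2f.png",im)
cv2.imwrite("pics/side2.png",cv2.resize(im[110:210,260:360],None,fx=6,fy=6,interpolation=cv2.INTER_CUBIC))
s=ctrl.read_state();p=s["eef_pos"];print(p,s["tool_rot"],s["force"])
print("exp tip,seat",proj("side",[p-[0,0,63.3],p-[0,0,26.3]]),"hole",proj("side",[459.8,-125,84]))
for q in ["pin_tip","pin_seat","ring_pivot"]:print(q,[(r["uv"],r["confidence"]) for r in ctrl.place_of("side",q)[:1]])
```

```text
[ 459.5 -125.6  154.7] [ 3.1  0.  -0.3] [ 0.5  0.2 -0.6]
exp tip,seat [[301.9 159.1]
 [303.  146.1]] hole [[301.5 161.6]]
pin_tip [([300.3, 160.9], 0.5)]
pin_seat [([300.2, 147.4], 0.65)]
ring_pivot [([301.8, 144.9], 0.62)]
```

View pics/side2.png

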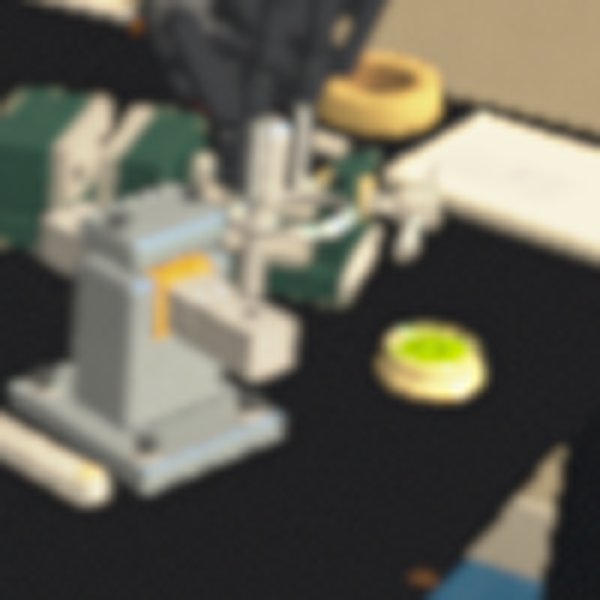

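The pin hangs upright, its tip at (302,160), right over the hole's expected place (301.5,161.6). The ring points out past the free end. I lower it gently to feel for the hole.

Request:
send_rows([
  {"x":0.03,"y":0.03,"z":-0.3,"roll":0,"claw":1},
  {"x":0.03,"y":0.03,"z":-0.5,"roll":0,"claw":1},
  {"x":0.03,"y":0.03,"z":-0.65,"roll":0,"claw":1},
  {"x":0.03,"y":0.03,"z":-0.75,"roll":0,"claw":1},
  {"x":0.03,"y":0.03,"z":-0.85,"roll":0,"claw":1},
])

```text
clock: 8.02
eef_pos: [460.1, -125.3, 146.7]
tool_rot: [3.142, 0.0, -0.349]
force: [-0.9, -0.6, -1.3]
width: 15.0
```

Request:
send_rows([
  {"x":0,"y":0,"z":-0.1,"roll":0,"claw":1},
  {"x":0,"y":0,"z":-0.1,"roll":0,"claw":1},
  {"x":0,"y":0,"z":-0.2,"roll":0,"claw":1},
  {"x":0,"y":0,"z":-0.2,"roll":0,"claw":1},
])

```text
clock: 8.35
eef_pos: [460.1, -125.3, 144.7]
tool_rot: [3.142, 0.0, -0.349]
force: [-0.3, -1.0, -1.3]
width: 15.0
```

Request:
send_rows([
  {"x":0,"y":0,"z":-0.1,"roll":0,"claw":1},
  {"x":0,"y":0,"z":-0.2,"roll":0,"claw":1},
  {"x":0,"y":0,"z":-0.3,"roll":0,"claw":1},
  {"x":0,"y":0,"z":-0.3,"roll":0,"claw":1},
])

```text
clock: 8.68
eef_pos: [460.0, -125.3, 141.6]
tool_rot: [3.142, 0.0, -0.349]
force: [0.8, 0.1, -1.8]
width: 14.9
```

Request:
send_rows([
  {"x":0,"y":0,"z":-0.1,"roll":0,"claw":1},
  {"x":0,"y":0,"z":-0.2,"roll":0,"claw":1},
  {"x":0,"y":0,"z":-0.3,"roll":0,"claw":1},
  {"x":0,"y":0,"z":-0.4,"roll":0,"claw":1},
  {"x":0,"y":0,"z":-0.4,"roll":0,"claw":1},
])

```text
clock: 9.1
eef_pos: [460.0, -125.3, 137.6]
tool_rot: [3.142, 0.0, -0.349]
force: [0.2, 0.2, -1.5]
width: 15.1
```

Request:
send_rows([
  {"x":0,"y":0,"z":-0.2,"roll":0,"claw":1},
  {"x":0,"y":0,"z":-0.4,"roll":0,"claw":1},
  {"x":0,"y":0,"z":-0.6,"roll":0,"claw":1},
  {"x":0,"y":0,"z":-0.8,"roll":0,"claw":1},
  {"x":0,"y":0,"z":-0.9,"roll":0,"claw":1},
])

```text
clock: 9.52
eef_pos: [460.0, -125.3, 128.5]
tool_rot: [3.142, 0.0, -0.349]
force: [-0.3, 0.2, -1.2]
width: 15.4
```

Request:
send_rows([
  {"x":0,"y":0,"z":-0.2,"roll":0,"claw":1},
  {"x":0,"y":0,"z":-0.4,"roll":0,"claw":1},
  {"x":0,"y":0,"z":-0.6,"roll":0,"claw":1},
  {"x":0,"y":0,"z":-0.8,"roll":0,"claw":1},
  {"x":0,"y":0,"z":-0.9,"roll":0,"claw":1},
])

```text
clock: 9.93
eef_pos: [460.0, -125.3, 119.5]
tool_rot: [3.142, 0.0, -0.349]
force: [-0.1, 0.3, -1.7]
width: 15.4
```

Request:
send_rows([
  {"x":0,"y":0,"z":-0.2,"roll":0,"claw":1},
  {"x":0,"y":0,"z":-0.4,"roll":0,"claw":1},
  {"x":0,"y":0,"z":-0.6,"roll":0,"claw":1},
  {"x":0,"y":0,"z":-0.7,"roll":0,"claw":1},
  {"x":0,"y":0,"z":-0.75,"roll":0,"claw":1},
])

```text
clock: 10.35
eef_pos: [460.0, -125.3, 112.1]
tool_rot: [3.142, 0.0, -0.349]
force: [-0.3, 0.3, -1.7]
width: 15.5
```

Request:
send_rows([
  {"x":0,"y":0,"z":-0.05,"roll":0,"claw":1},
  {"x":0,"y":0,"z":-0.1,"roll":0,"claw":1},
  {"x":0,"y":0,"z":-0.15,"roll":0,"claw":1},
  {"x":0,"y":0,"z":-0.2,"roll":0,"claw":1},
  {"x":0,"y":0,"z":-0.2,"roll":0,"claw":1},
])

```text
clock: 10.77
eef_pos: [460.2, -125.4, 110.5]
tool_rot: [-3.142, -0.0, -0.35]
force: [0.6, 0.0, 0.2]
width: 15.2
```

Request:
send_rows([
  {"x":0,"y":0,"z":-0.05,"roll":0,"claw":1},
  {"x":0,"y":0,"z":-0.1,"roll":0,"claw":1},
  {"x":0,"y":0,"z":-0.1,"roll":0,"claw":1},
  {"x":0,"y":0,"z":-0.1,"roll":0,"claw":1},
])

```text
clock: 11.1
eef_pos: [460.3, -125.4, 110.3]
tool_rot: [-3.141, -0.001, -0.35]
force: [-2.3, 1.4, 11.0]
width: 15.1
```

Seated: 11 N of push at the expected height. I release it.

Request:
send_rows([
  {"x":0,"y":0,"z":0.05,"roll":0,"claw":0.55},
  {"x":0,"y":0,"z":0.05,"roll":0,"claw":0.55},
  {"x":0,"y":0,"z":0.05,"roll":0,"claw":0.55},
  {"x":0,"y":0,"z":0.05,"roll":0,"claw":0.55},
  {"x":0,"y":0,"z":0.05,"roll":0,"claw":0.55},
])

```text
clock: 11.52
eef_pos: [460.1, -125.3, 109.7]
tool_rot: [3.142, 0.0, -0.349]
force: [-0.1, -0.9, -0.4]
width: 38.4
```

Run:
```python
from h import *
np.set_printoptions(precision=1,suppress=True)
im,d=ctrl.get_image("side")
cv2.imwrite("pics/side3.png",cv2.resize(im[110:210,260:360],None,fx=6,fy=6,interpolation=cv2.INTER_CUBIC))
s=ctrl.read_state();print(s["eef_pos"],s["force"],s["width"])
```

```text
[ 460.1 -125.4  109.7] [ 0.  -0.3  0.7] 38.48238961126671
```

View pics/side3.png

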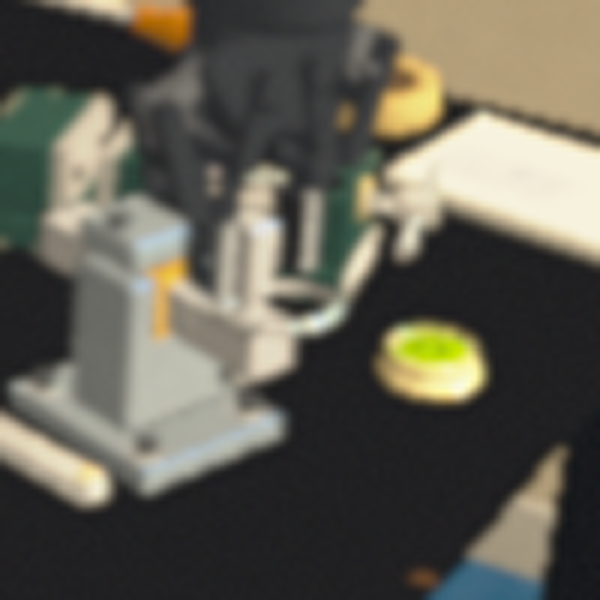

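The pin sits home with its ring level over the free end, and the jaws are open at 38 mm. I back the straddling fingers over the ring's widest part, then push down and inwards.

Request:
send_rows([
  {"x":-0.95,"y":0.35,"z":0,"roll":0,"claw":0.55},
  {"x":-1.9,"y":0.7,"z":0,"roll":0,"claw":0.55},
  {"x":-2.9,"y":1.06,"z":0,"roll":0,"claw":0.55},
  {"x":-2.9,"y":1.06,"z":0,"roll":0,"claw":0.55},
  {"x":-2.9,"y":1.06,"z":0,"roll":0,"claw":0.55},
])

```text
clock: 11.98
eef_pos: [431.2, -114.7, 109.8]
tool_rot: [3.142, -0.0, -0.349]
force: [-0.1, -0.5, 0.2]
width: 38.3
```

Request:
send_rows([
  {"x":0,"y":0,"z":-0.4,"roll":0,"claw":0.55},
  {"x":0,"y":0,"z":-0.8,"roll":0,"claw":0.55},
  {"x":0,"y":0,"z":-1.2,"roll":0,"claw":0.55},
  {"x":0,"y":0,"z":-1.6,"roll":0,"claw":0.55},
  {"x":0,"y":0,"z":-2,"roll":0,"claw":0.55},
])

```text
clock: 12.4
eef_pos: [431.2, -114.8, 89.2]
tool_rot: [3.142, 0.0, -0.35]
force: [-0.5, -0.4, 0.7]
width: 38.5
```

Run:
```python
from h import *
np.set_printoptions(precision=1,suppress=True)
im,d=ctrl.get_image("side")
cv2.imwrite("pics/side4.png",cv2.resize(im[110:210,260:360],None,fx=6,fy=6,interpolation=cv2.INTER_CUBIC))
s=ctrl.read_state();print(s["eef_pos"],s["force"],s["width"])
```

```text
[ 430.8 -114.7   88.6] [-0.2 -0.1 -1. ] 38.5672900067633
```

View pics/side4.png

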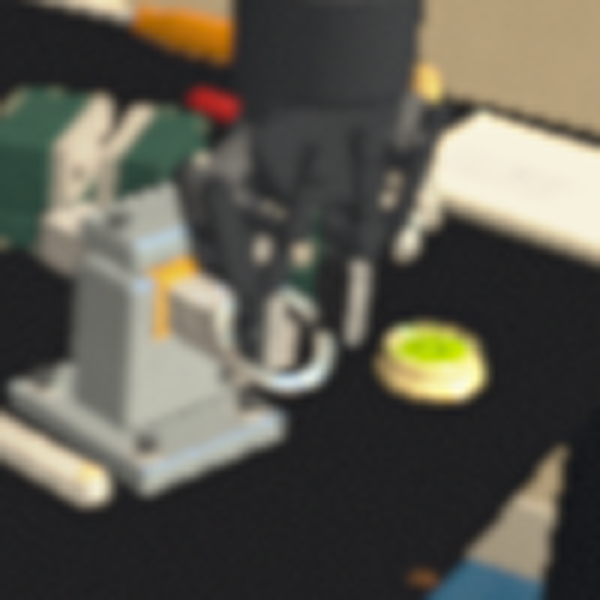

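The ring has turned down about half way; its lower rim is at (295,385), and the fingers lie behind both sides. I go on down and in.

Request:
send_rows([
  {"x":0.2,"y":-0.07,"z":-0.4,"roll":0,"claw":0.55},
  {"x":0.45,"y":-0.16,"z":-0.8,"roll":0,"claw":0.55},
  {"x":0.75,"y":-0.27,"z":-1.1,"roll":0,"claw":0.55},
  {"x":1.05,"y":-0.38,"z":-1.3,"roll":0,"claw":0.55},
  {"x":1.3,"y":-0.47,"z":-1.4,"roll":0,"claw":0.55},
])

```text
clock: 12.87
eef_pos: [444.5, -119.6, 75.5]
tool_rot: [3.142, 0.0, -0.35]
force: [0.2, 0.6, -1.3]
width: 38.5
```

Request:
send_rows([
  {"x":0.1,"y":-0.035,"z":0,"roll":0,"claw":0.55},
  {"x":0.2,"y":-0.07,"z":0,"roll":0,"claw":0.55},
  {"x":0.3,"y":-0.11,"z":0,"roll":0,"claw":0.55},
  {"x":0.4,"y":-0.145,"z":0,"roll":0,"claw":0.55},
  {"x":0.4,"y":-0.145,"z":0,"roll":0,"claw":0.55},
])

```text
clock: 13.28
eef_pos: [447.5, -120.7, 75.8]
tool_rot: [3.141, 0.001, -0.349]
force: [-2.4, 0.1, -0.8]
width: 38.2
```

Request:
send_rows([
  {"x":0.1,"y":-0.035,"z":0,"roll":0,"claw":0.55},
  {"x":0.2,"y":-0.07,"z":0,"roll":0,"claw":0.55},
  {"x":0.3,"y":-0.11,"z":0,"roll":0,"claw":0.55},
  {"x":0.3,"y":-0.11,"z":0,"roll":0,"claw":0.55},
])

```text
clock: 13.62
eef_pos: [448.4, -121.1, 75.2]
tool_rot: [3.141, 0.006, -0.349]
force: [-4.5, 1.3, -0.8]
width: 38.0
```

Request:
send_rows([
  {"x":0.1,"y":-0.035,"z":0,"roll":0,"claw":0.55},
  {"x":0.2,"y":-0.07,"z":0,"roll":0,"claw":0.55},
  {"x":0.2,"y":-0.07,"z":0,"roll":0,"claw":0.55},
])

```text
clock: 13.87
eef_pos: [449.1, -121.4, 74.9]
tool_rot: [3.141, 0.009, -0.349]
force: [-6.5, 2.0, -2.0]
width: 38.2
```

Request:
send_rows([
  {"x":0.15,"y":-0.055,"z":0,"roll":0,"claw":0.55},
  {"x":0.3,"y":-0.11,"z":0,"roll":0,"claw":0.55},
  {"x":0.4,"y":-0.145,"z":0,"roll":0,"claw":0.55},
  {"x":0.4,"y":-0.145,"z":0,"roll":0,"claw":0.55},
])

```text
clock: 14.2
eef_pos: [453.0, -122.9, 75.1]
tool_rot: [3.141, 0.009, -0.349]
force: [-8.1, 2.9, 1.6]
width: 38.6
```

Run:
```python
from h import *
np.set_printoptions(precision=1,suppress=True)
im,d=ctrl.get_image("side")
cv2.imwrite("pics/side5.png",cv2.resize(im[110:210,260:360],None,fx=6,fy=6,interpolation=cv2.INTER_CUBIC))
s=ctrl.read_state();print(s["eef_pos"],s["force"],s["width"])
```

```text
[ 452.9 -122.9   75.1] [-9.1  2.4  1.1] 38.354765619202745
```

View pics/side5.png

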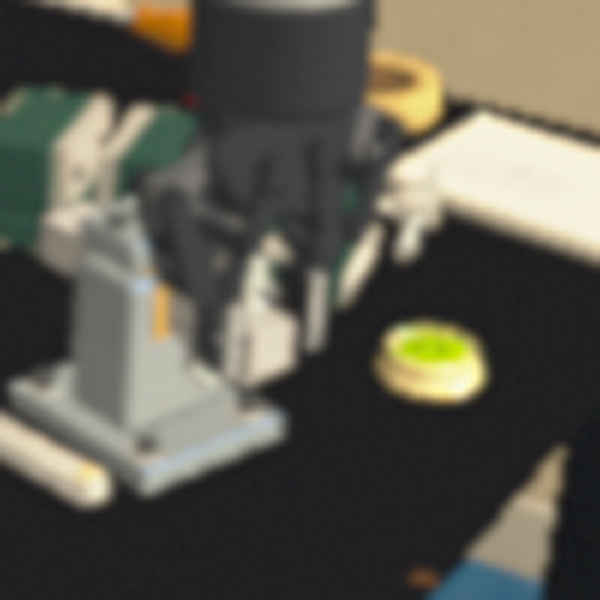

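The fingers are at the bar's end and hide the ring. Their advance puts it near 1.85, its stop. One small extra push, then I back off and look.

Request:
send_rows([
  {"x":0.1,"y":-0.035,"z":0,"roll":0,"claw":0.55},
  {"x":0.2,"y":-0.07,"z":0,"roll":0,"claw":0.55},
  {"x":0.2,"y":-0.07,"z":0,"roll":0,"claw":0.55},
  {"x":0.2,"y":-0.07,"z":0,"roll":0,"claw":0.55},
])

```text
clock: 14.58
eef_pos: [453.1, -123.0, 74.8]
tool_rot: [3.141, 0.012, -0.349]
force: [-10.4, 3.7, 0.9]
width: 38.4
```

Request:
send_rows([
  {"x":-0.8,"y":0.28,"z":0,"roll":0,"claw":0.55},
  {"x":-1.6,"y":0.57,"z":0,"roll":0,"claw":0.55},
  {"x":-2.6,"y":0.93,"z":0,"roll":0,"claw":0.55},
  {"x":-3.6,"y":1.3,"z":0,"roll":0,"claw":0.55},
  {"x":-5,"y":1.8,"z":0,"roll":0,"claw":0.55},
])

```text
clock: 15.0
eef_pos: [411.3, -107.5, 76.3]
tool_rot: [-3.141, -0.006, -0.35]
force: [-0.0, 0.5, -0.4]
width: 38.3
```

Request:
send_rows([
  {"x":-1.2,"y":0.43,"z":0.5,"roll":0,"claw":0.55},
  {"x":-1.2,"y":0.43,"z":3,"roll":0,"claw":0.55},
  {"x":-1.2,"y":0.43,"z":6,"roll":0,"claw":0.55},
  {"x":-1.2,"y":0.43,"z":10,"roll":0,"claw":0.55},
  {"x":-1.2,"y":0.43,"z":14,"roll":0,"claw":0.55},
])

```text
clock: 15.42
eef_pos: [397.5, -102.9, 217.6]
tool_rot: [3.141, -0.002, -0.35]
force: [2.3, 0.6, -1.6]
width: 38.4
```

Request:
send_rows([
  {"x":0,"y":-4,"z":0,"roll":0,"claw":0.55},
  {"x":0,"y":-8,"z":0,"roll":0,"claw":0.55},
  {"x":0,"y":-12,"z":0,"roll":0,"claw":0.55},
  {"x":0,"y":-15,"z":0,"roll":0,"claw":0.55},
  {"x":0,"y":-15,"z":0,"roll":0,"claw":0.55},
])

```text
clock: 15.83
eef_pos: [397.9, -260.7, 217.2]
tool_rot: [3.136, -0.008, -0.358]
force: [0.1, -0.2, 1.1]
width: 38.4
```

Run:
```python
from h import *
np.set_printoptions(precision=1,suppress=True)
im,d=ctrl.get_image("side")
a=cv2.resize(im[120:200,270:350],None,fx=5,fy=5,interpolation=cv2.INTER_CUBIC)
t,dt=ctrl.get_image("top");cv2.imwrite("pics/top6f.png",t)
b=cv2.resize(t[170:250,290:370],None,fx=5,fy=5,interpolation=cv2.INTER_CUBIC)
cv2.imwrite("pics/both6.png",np.hstack([a,b]))
p=np.array([460.1,-125.3,92.]);u=np.array([.94,-.342,0])
for th in (0,1.5,1.7,1.85):
    print(th,"rim",proj("side",p+46*(-np.cos(th)*u-np.sin(th)*np.array([0,0,1]))))
print("seat side/top",proj("side",p-[0,0,8]),proj("top",p+[0,0,38]))
for q in ["pin_seat","ring_pivot","pin_tip","pin_head"]:print(q,[(c,r["uv"],r["confidence"]) for c in("side","top") for r in ctrl.place_of(c,q)[:1]])
s=ctrl.read_state();print(s["eef_pos"],s["force"])
```

```text
0 rim [[314.2 165.9]]
1.5 rim [[301.3 174.7]]
1.7 rim [[298.9 173.2]]
1.85 rim [[297.2 171.7]]
seat side/top [[301.5 161.6]] [[329.8 206.4]]
pin_seat [('side', [297.4, 160.9], 0.64), ('top', [323.2, 208.3], 0.65)]
ring_pivot [('side', [299.1, 157.3], 0.75), ('top', [326.4, 206.1], 0.67)]
pin_tip [('side', [301.7, 175.0], 0.74), ('top', [326.8, 209.5], 0.71)]
pin_head [('side', [302.6, 151.3], 0.56), ('top', [330.3, 205.2], 0.45)]
[ 397.4 -251.8  215.9] [ 0.7 -0.6 -0.8]
```

View pics/both6.png

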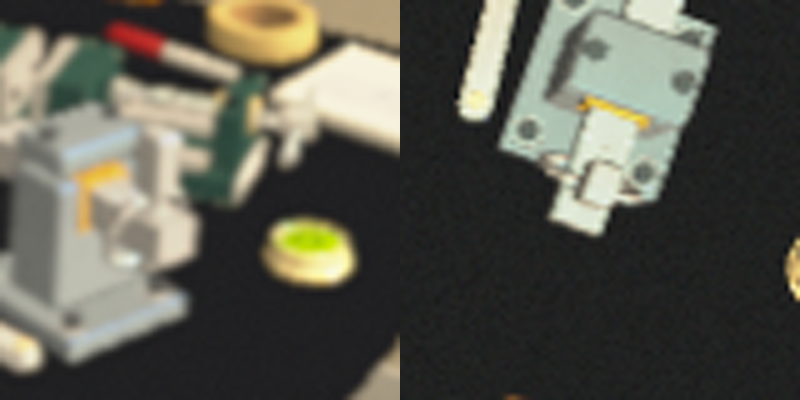

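The ring now hangs around the bar. In the top view its sides show on both sides of the bar at about (321,203) and (336,209). I overlay ring models to check that it is past the tip.

Run:
```python
from h import *
im,_=ctrl.get_image("side");t,_=ctrl.get_image("top")
p=np.array([460.1,-125.3,92.]);yaw=np.radians(-20);u=np.array([np.cos(yaw),np.sin(yaw),0]);v=np.array([-u[1],u[0],0]);z=np.array([0,0,1.])
a=np.linspace(0,2*np.pi,73)
def panel(img,cam,x0,y0,w,h,th):
    o=cv2.resize(img[y0:y0+h,x0:x0+w],None,fx=10,fy=10,interpolation=cv2.INTER_CUBIC)
    if th:
        d=-np.cos(th)*u-np.sin(th)*z
        P=[p+d*(21+24.5*np.cos(b))+v*24.5*np.sin(b) for b in a]
        q=((proj(cam,P)-[x0,y0]+.5)*10).astype(int)
        for k in q: cv2.circle(o,tuple(int(i) for i in k),1,(0,0,255),-1)
    return o
rows=[np.hstack([panel(im,"side",288,150,26,28,th),panel(t,"top",316,196,26,28,th)]) for th in (1.57,1.8)]
cv2.imwrite("pics/ov.png",np.vstack(rows))
```

```text
(no output)
```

View pics/ov.png

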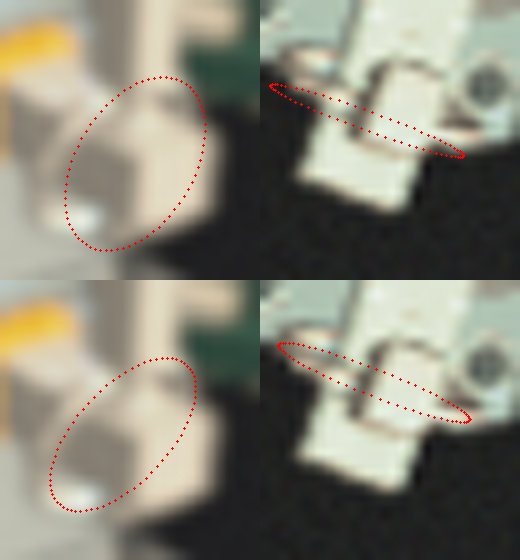

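The overlay for 1.8 rad matches the ring in both views; the one for 1.57 is clearly off. So the ring is past the tip and stays there, and the robot is clear. I hand the job in.

```bash
python3 -c "
from h import *
print(ctrl.finish_job(),ctrl.read_state()['clock'])"
```

```text
the job is handed in; nothing more can be done
the job is handed in; nothing more can be done
```

The pin is fully home in the bar's cross hole, and the ring is snapped past its tip. I handed the job in at about 16 s, with nothing failing on the way.

**Pin:** I found the true hole in the top view, and the pin went in without resistance. About 11 N came up as the collar met the bar at the expected height, and then I let go. The open ring lay on the free-end side.

**Ring:** With the fingers straddling the bar, I turned the ring down and in. The push reached about 11 N at most, against the ring's stop.

**Last checks:**
- **Ring angle:** a ring model at about 1.8 rad matched both camera views with the gripper away, and one at 1.57 did not.
- **Robot:** the gripper was well clear, with forces near zero.
- **Bystanders:** I never touched them, but I did not measure their positions again at the end.
- **Disagreement:** the networks' reports for the seat and pivot were a few pixels off from my computed pin position. I relied on the forces and the overlay instead.

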